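# Make up the sampling kit and the coupling kit

## Robot

A 7-joint arm with a two-finger parallel gripper is mounted at the origin on the work surface. World frame = base frame: x ahead of the robot, y to its left, z up, the work surface at z = 0. Lengths are in m, angles in rad, forces in N, time in s.
With the tool pointing down it reaches from about 0.4 to 0.85 m from the base axis. Payload 6.9 kg.
Tool frame: the origin (TCP) lies midway between the tips of the shut fingers; the grasp point (between the pads) lies behind it (ctrl.pinch_z is the z of the grasp point in the tool frame, in m); z points along the fingers, y is the line along which they close (so a half turn about z gives the same grasp; the last joint's range is limited). The gripper opens to 85 mm and grips with 20 to 120 N. Pads are 22 mm wide; open, the fingers measure 114 mm over their backs; the gripper's body (76 mm by 85 mm) begins 54 mm behind the grasp point. The pads swing forward as they close: fully open they stand 13 mm farther back than shut.
Start: joints at [-1.075, 0.507, -0.238, 1.5, 0.126, 1.149, -0.155], TCP at [0.238, 0.578, 0.231] pointing down, gripper open.
Joint ranges: [-3.08, 3.08], [-0.24, 2.05], [-1.43, 1.35], [0, 2.5], [-1.52, 4.66], [0.17, 1.96], [-2.89, 2.89]. Speed limits (rad/s): [2.39, 2.39, 3.14, 3.14, 3.14, 3.14, 3.14].

## Interface

Orientations are given as a unit quaternion [w, x, y, z].
In Python, from station import ctrl, get_state, vision, ticket, models gives the robot as it stands. Calls block until the motion is done:
- ctrl.movep(position, orientation): joint-space move of the TCP to a pose.
- ctrl.movel(position, frame=None, max_speed=0.15): straight line of the TCP; frame=None keeps the orientation; max_speed is the mean speed in m/s.
- ctrl.set_joints(angles): joint-space move.
- ctrl.ungrasp() and ctrl.close_gripper(force=None): open the fingers fully, or close them until they stop; force is the grip in N (None keeps the last).
- ctrl.pause(seconds).
- ctrl.ik(position, orientation): joint angles nearest the present ones, or None.
- get_state(): the state.
- vision.grab_frame(name): name is "scene" or "top" or "wrist"; returns (picture, depth): 400x640x3 uint8, blue, green, red; 400x640 float32, m along the optical axis (not along the pixel's ray), 0 where there is no reading.
- vision.camera_info(name): a dict with "mtx" (3x3 intrinsics, pixels), "dist_coeffs" ([k1, k2, p1, p2, k3] as OpenCV has them; the pictures are not rectified), "R" (3x3) and "t" (3): a world point X has camera coordinates R X + t; the wrist camera has in their place "hand_eye" (4x4, takes a point from camera to tool coordinates, whose origin is the TCP and whose axes are the flange's). Camera axes: x right, y down, z forward; pixel columns grow to the right and rows downward; lengths in m; the calibration is good to about 2 mm. A picture is of the moment at which its call begins: read the wrist's pose just before it. camera_info takes no time and is no camera call.
A pose or a line that the arm cannot do raises ctrl.Unreachable and nothing moves.
- ticket.close_job(): hands the job in; it is judged then, once.
Trained networks look in the newest picture that a camera, given by its name, has taken for a name from the list of things; names that differ only in an ending like _2 or _b are one class to them, and where a whole thing is asked for, a point or a joint stands for the part that bears it (a point fixed in the world has none). Each returns a list of dicts, best first, with "p" (0 to 1); they miss things now and then, are a little off and sometimes report something else, mostly with a low value. They report only what shows in the picture. A call takes as long as a camera call. They do not tell look-alikes from the thing itself.
- models.recognise(camera, target): "point" ([column, row] in pixels, amid what is visible of it).
- models.masks_of(camera, target): "mask" (400x640 bool, what is visible of it) and "point" ([column, row] in pixels, amid what is visible of it).
The state is a dict: "time": time; "qpos": joint angles; "qd": joint speeds; "tau": joint torques, N m; "tcp_pos": TCP position; "eef_rot": TCP orientation; "contact_force": force on the tool from outside, world axes, zero at the start; "wrist_torque": the same for the moment, N m; "width": finger opening in m; "gripper_force": force on a finger pad.
Only numpy, scipy, OpenCV 4.12 (cv2) and the standard library are available. Lean on these libraries where they do the work, as an engineer would, in place of code of your own. Each camera call takes 0.05 s, during which the arm holds its last target. There are 200 camera calls.

## Task

Make up the two kits on the bench. In the tray without a post, stand the large cup in the wide bay, the small cup inside the large one with the two handles about a quarter turn apart, and the slim ferrule in the narrow bay; in the tray with the post, put the brass hex sleeve down over the post and stand the wide ferrule in the empty bay. Everything is to stand upright and flat on the floor beneath it, and the green glass tube must not be knocked over.

Things in the scene. Friction and masses are not known exactly. Their poses are not given: they have to be found in the camera images.
- large_cup_mid (a point): Large low steel cup with a straight flat handle, open on top. Point on its axis, half-way up. 42 high, 66 outer diameter, inner diameter 59, inner floor 4 above its base. Its x axis points along the handle: 10 wide, 4 thick, level at 36 above the base, its end 93 from the axis; z up. Weighs about 160 g, starts upright. (Sizes in mm.)
- small_cup_mid (a point): Small tall steel cup with a straight flat handle, open on top. Point on its axis, half-way up. 80 high, 38 outer diameter. Its x axis points along the handle: 10 wide, 4 thick, level at 70 above the base, its end 79 from the axis; z up. About 110 g, starts upright. It fits loosely (10 all round) inside the large cup, standing out 42 above its rim: hold it by its top 35, with the fingers across the handle's direction, to stay clear of that rim. (Sizes in mm.)
- slim_ferrule_mid (a point): Slim long steel ferrule (tube with a foot flange), standing on its flange. Point on its axis, half-way up. 75 high, tube diameter 30, flange diameter 50 on the lowest 8. Round about z (up). About 220 g. Grip the tube above the flange. (Sizes in mm.)
- wide_ferrule_mid (a point): Wide short steel ferrule, standing on its flange. Point on its axis, half-way up. 50 high, tube diameter 44, flange diameter 54 on the lowest 8. Round about z (up). About 200 g. Grip the tube in its upper half. (Sizes in mm.)
- hex_sleeve_mid (a point): Brass hexagonal sleeve, open right through, standing on end. Point on its axis, half-way up. 45 high, 38 across the outer flats, hexagonal bore 24 across. Its x axis is normal to one pair of flats (the other pairs at 60 and 120 degrees), z up. About 180 g. (Sizes in mm.)
- cup_tray: White kit tray without a post, fixed to the bench, with two bays of unequal size. Origin on the bench under the tray's centre; x across, y along it, z up. Outside 98 (x) by 168 (y); floor top 4 above the bench, walls and divider 4 thick with their tops 12 above the bench. Wide bay: 90 by 90, centred at x 0, y +35. Narrow bay: 90 (x) by 66 (y), centred at x 0, y -47. (Sizes in mm.)
- post_tray: White kit tray with an upright steel post in one bay, fixed to the bench. Origin on the bench under the tray's centre; x across, y along it, z up. Outside 84 (x) by 164 (y); floor top 4 above the bench, walls and divider 4 thick with their tops 12 above the bench. Two bays, each 76 by 76: the post (10 diameter, top 30 above the bench) stands in the middle of the bay at x 0, y +40; the empty bay is centred at x 0, y -40. (Sizes in mm.)
- sight_glass_mid (a point): Green glass tube with steel ends, standing upright among the stock, not part of a kit. Point on its axis, half-way up. 60 high, 36 diameter at the foot, 32 at the top. About 120 g and easily knocked over. (Sizes in mm.)
Things that resemble listed ones, but are neither listed nor needed, are in the scene too. What is shaped like the part that bears slim_ferrule_mid but purple or red is not meant.

How it is judged:
At the end, for the whole second after the job is handed in: Each thing in its bay as asked, standing on the floor beneath it (5 mm), upright (7 degrees), at rest; sleeve over the post; small cup in the large one (axes within 15 mm) with handles 55 to 125 degrees apart; the glass tube still stands (x of large_cup_mid in the frame of cup_tray between -0.015 and 0.015 m and y of large_cup_mid in the frame of cup_tray between 0.02 and 0.05 m and z of large_cup_mid in the frame of cup_tray between 0.021 and 0.03 m and angle between each of large_cup_mid, slim_ferrule_mid, hex_sleeve_mid, wide_ferrule_mid, small_cup_mid's own z axis and vertical below 0.12 rad and x of slim_ferrule_mid in the frame of cup_tray between -0.024 and 0.024 m and y of slim_ferrule_mid in the frame of cup_tray between -0.059 and -0.035 m and z of slim_ferrule_mid in the frame of cup_tray between 0.0375 and 0.0465 m and x of hex_sleeve_mid in the frame of post_tray between -0.012 and 0.012 m and y of hex_sleeve_mid in the frame of post_tray between 0.028 and 0.052 m and z of hex_sleeve_mid in the frame of post_tray between 0.0225 and 0.0315 m and x of wide_ferrule_mid in the frame of post_tray between -0.015 and 0.015 m and y of wide_ferrule_mid in the frame of post_tray between -0.055 and -0.025 m and z of wide_ferrule_mid in the frame of post_tray between 0.025 and 0.034 m and horizontal distance between small_cup_mid and large_cup_mid below 0.015 m and z of small_cup_mid in the frame of large_cup_mid between 0.019 and 0.028 m and angle between the x axis of small_cup_mid and the x axis of large_cup_mid, either way round above 0.96 rad and angle between sight_glass_mid's own z axis and vertical below 0.2 rad and linear speed of each of large_cup, small_cup, slim_ferrule, wide_ferrule, hex_sleeve below 0.02 m/s); the robot touches nothing.
It fails at once if the green glass tube is knocked over (angle between sight_glass_mid's own z axis and vertical above 0.6 rad).
It also fails if it takes over 138 s, if anything falls off the work surface, if the arm or the gripper's body presses on something with over 40 N, if the wrist force passes 120 N, or if a joint passes its speed limit or range.

## Working session

There is one attempt and no reset: what is moved stays moved. The work goes in short steps, each a Python script; the robot and the scene stay as the last script left them, time stands still between calls to the robot, and variables do not carry over. Pictures are saved under pics/ and viewed, at most 14 in all, crops included, and the job is handed in when it is done.

```bash
ls; mkdir -p pics
python3 - <<'E'
from station import ctrl, get_state, vision, ticket, models
import cv2, numpy as np
for n in ("scene","top"):
    p,d=vision.grab_frame(n); cv2.imwrite(f"pics/{n}0.png",p); np.save(f"/tmp/{n}d.npy",d)
    i=vision.camera_info(n); print(n,i)
    for t in ["large_cup_mid","small_cup_mid","slim_ferrule_mid","wide_ferrule_mid","hex_sleeve_mid","cup_tray","post_tray","sight_glass_mid"]:
        print(t,[(np.round(r["point"]).tolist(),round(r["p"],2)) for r in models.recognise(n,t)])
print(vision.camera_info("wrist"),ctrl.pinch_z,get_state())
E
```

```text
pics
scene {'mtx': array([[461.27192776,   0.        , 321.87542864],
       [  0.        , 461.27192776, 201.37073059],
       [  0.        ,   0.        ,   1.        ]]), 'dist_coeffs': array([-0.00835315,  0.        ,  0.        ,  0.        ,  0.        ]), 'R': array([[-0.58681335,  0.80967716,  0.00854345],
       [ 0.49332033,  0.36586082, -0.7891647 ],
       [-0.64209434, -0.45887772, -0.61412221]]), 't': array([ 0.33661507, -0.19748955,  1.42823727])}
large_cup_mid [([377.0, 222.0], 0.89)]
small_cup_mid [([314.0, 195.0], 0.61)]
slim_ferrule_mid [([208.0, 175.0], 0.84), ([346.0, 189.0], 0.82), ([265.0, 203.0], 0.75), ([244.0, 224.0], 0.67), ([452.0, 268.0], 0.59), ([342.0, 170.0], 0.58)]
wide_ferrule_mid [([287.0, 258.0], 0.9)]
hex_sleeve_mid [([357.0, 274.0], 0.94)]
cup_tray [([258.0, 173.0], 0.9)]
post_tray [([450.0, 268.0], 0.97)]
sight_glass_mid [([322.0, 230.0], 0.69)]
top {'mtx': array([[362.10647763,   0.        , 321.54818099],
       [  0.        , 362.10647763, 207.0262382 ],
       [  0.        ,   0.        ,   1.        ]]), 'dist_coeffs': array([-0.04037686,  
[... 1289 characters left out ...]
7548195,  0.50747842, -0.23759095,  1.50016605,  0.12568981,
        1.14887018, -0.15482664]), 'qd': array([-1.19506636e-03,  1.70863223e-05,  3.48373936e-04,  2.59074311e-03,
        7.63786893e-04,  9.15436649e-05, -1.28143509e-03]), 'tau': array([-4.78349539e-04, -6.20341158e+01, -2.18534745e+00, -2.49961585e+01,
        1.37090043e-02,  2.32509585e-03, -1.11422798e-05]), 'tcp_pos': array([0.23754   , 0.57811852, 0.23129981]), 'eef_rot': array([-4.82079840e-06,  1.93708023e-01,  9.81059224e-01,  2.80599845e-05]), 'contact_force': array([0.48638332, 1.0038882 , 0.7430918 ]), 'wrist_torque': array([ 0.00568572, -0.01305433,  0.00766086]), 'gripper_force': 0.0, 'width': 0.08561644495632292}
```

View pics/scene0.png

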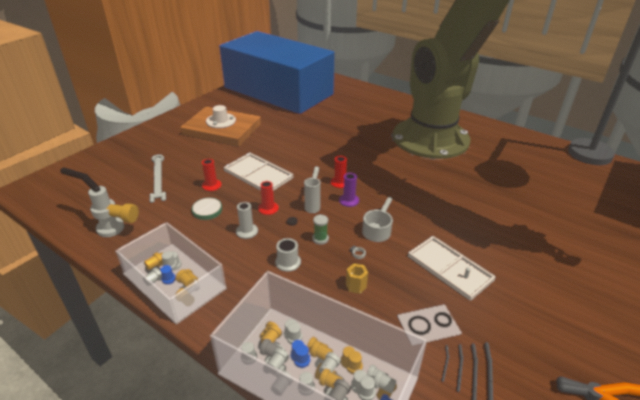

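View pics/top0.png

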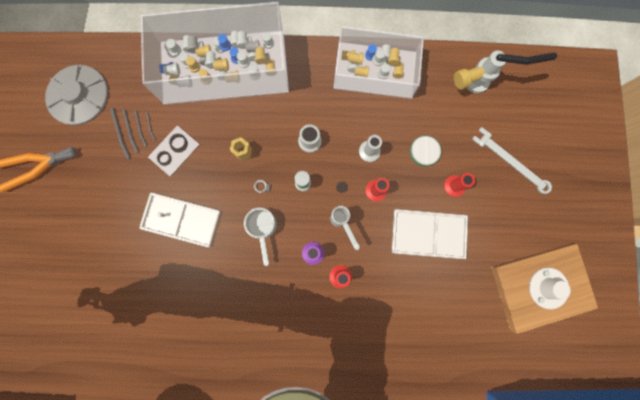

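The scene shows a steel slim ferrule at top-image (371,148), with the red and purple look-alikes around it. The wide ferrule is at (310,138), hex sleeve (240,149), glass (303,181), large cup (260,223) with its handle towards the robot, and small cup (341,217). The post tray is at (180,220) and the cup tray at (430,235).

```bash
cat > h.py <<'E'
import numpy as np, cv2
from station import ctrl, get_state, vision, ticket, models
from scipy.spatial.transform import Rotation as Ro
def rot(q): return Ro.from_quat(np.roll(q,-1)).as_matrix()
def cloud(name):
    """world points (400x640x3) of a camera's depth picture, and the picture"""
    i=vision.camera_info(name); s=get_state(); p,d=vision.grab_frame(name)
    g=np.stack(np.meshgrid(np.arange(640.),np.arange(400.)),-1).reshape(-1,1,2)
    n=cv2.undistortPoints(g,i["mtx"],i["dist_coeffs"]).reshape(400,640,2)
    C=np.dstack([n,np.ones((400,640))])*d[...,None]
    if "R" in i: X=(C-i["t"])@i["R"]
    else:
        H=i["hand_eye"]; X=(C@H[:3,:3].T+H[:3,3])@rot(s["eef_rot"]).T+s["tcp_pos"]
    X[d==0]=np.nan
    return X,p
def near(X,c,r,z0,z1):
    P=X.reshape(-1,3); return P[(np.hypot(P[:,0]-c[0],P[:,1]-c[1])<r)&(P[:,2]>z0)&(P[:,2]<z1)]
def mincirc(P):
    (x,y),r=cv2.minEnclosingCircle(P[:,:2].astype(np.float32)*1000); return np.array([x,y])/1000,r
E
python3 - <<'E'
from h import *
X,p=cloud("top"); np.save("/tmp/topX.npy",X)
S,_=cloud("scene"); np.save("/tmp/sceneX.npy",S)
for n,Y in (("top",X),("scene",S)):
  print(n,"table z",[np.nanmedian(near(Y,c,.02,-.03,.03)[:,2]).round(4) for c in [(.45,.0),(.7,.25),(.7,-.25)]])
it=dict(slim=(371,148,.075),wide=(310,138,.050),hexs=(240,149,.045),glass=(303,181,.06),large=(260,223,.042),small=(341,217,.08))
for k,(u,v,h) in it.items():
    b=X[v-6:v+7,u-6:u+7].reshape(-1,3); c=np.nanmedian(b,0)[:2]
    for n,Y in (("top",X),("scene",S)):
        P=near(Y,c,.045 if k in("large",) else .032,h-.008,h+.01)
        if len(P)>5:
            cc,r=mincirc(P); print(k,n,len(P),"z",np.percentile(P[:,2],[50,95]).round(4),"circ",cc.round(4),round(r,1))
for k,(u,v) in dict(post=(180,220),cup=(430,235)).items():
    c=np.nanmedian(X[v-10:v+10,u-10:u+10].reshape(-1,3),0)[:2]
    for n,Y in (("top",X),("scene",S)):
      P=near(Y,c,.11,.0065,.016); (a,b),wh,an=cv2.minAreaRect((P[:,:2]*1000).astype(np.float32)); print(k,n,len(P),(round(a,1),round(b,1)),np.round(wh,1),round(an,1))
E
```

```text
top table z [np.float64(0.0002), np.float64(0.0006), np.float64(0.0003)]
scene table z [np.float64(-0.0008), np.float64(-0.0005), np.float64(-0.0004)]
slim top 160 z [0.0754 0.0772] circ [ 0.6549 -0.1565] 15.3
slim scene 121 z [0.0743 0.0765] circ [ 0.6578 -0.1568] 16.6
wide top 313 z [0.0506 0.0525] circ [ 0.6765 -0.0152] 22.3
wide scene 263 z [0.0493 0.0515] circ [ 0.679  -0.0155] 23.1
hexs top 188 z [0.045  0.0473] circ [0.6457 0.1414] 21.8
hexs scene 210 z [0.0436 0.0461] circ [0.6484 0.1394] 22.3
glass top 167 z [0.0605 0.0623] circ [ 0.5745 -0.0017] 15.9
glass scene 134 z [0.0589 0.0611] circ [ 0.5789 -0.0041] 18.0
large top 189 z [0.0417 0.0442] circ [0.4732 0.0879] 37.1
large scene 215 z [0.039  0.0423] circ [0.4757 0.0908] 38.9
small top 94 z [0.0792 0.0816] circ [ 0.4898 -0.0877] 23.8
small scene 100 z [0.0771 0.0803] circ [ 0.498  -0.0854] 19.6
post top 739 (483.9, 275.6) [166.6  82.6] 76.6
post scene 627 (485.6, 274.3) [166.3  87.6] 76.7
cup top 712 (489.6, -295.8) [168.7 149.2] 86.3
cup scene 347 (466.0, -295.7) [171.7 102.9] 85.8
```

Run:
```python
from h import *
from scipy.optimize import least_squares
X=np.load("/tmp/topX.npy"); S=np.load("/tmp/sceneX.npy")
for k,c,ro,ri,h,hz,he in (("large",(.480,.088),.033,.0295,.042,.036,.093),("small",(.497,-.087),.019,.016,.08,.07,.079)):
  for n,Y in (("top",X),("scene",S)):
    c1=np.array(c)
    for _ in range(4):
        P=near(Y,c1,ro+.006,h-.003,h+.005); rm=(ro+ri)/2
        c1=least_squares(lambda q:np.hypot(P[:,0]-q[0],P[:,1]-q[1])-rm,c1,loss="soft_l1",f_scale=.002).x
    H=near(Y,c1,he+.005,hz-.004,hz+.008); d=H[:,:2]-c1; H=H[np.hypot(*d.T)>ro+.008]; d=H[:,:2]-c1
    m=d.mean(0); print(k,n,c1.round(4),len(P),"handle",len(H),np.degrees(np.arctan2(m[1],m[0])).round(1),"end",np.hypot(*d.T).max().round(4))
for n,Y in (("top",X),("scene",S)):
    P=near(Y,(.647,.1405),.025,.040,.05); m=np.zeros(0)
    (a,b),wh,an=cv2.minAreaRect((P[:,:2]*1000).astype(np.float32)); print("hex",n,(a,b),wh,an)
    hull=cv2.convexHull((P[:,:2]*1000).astype(np.float32))[:,0]
    th=np.radians(np.arange(0,60,2)); w=[sum(np.ptp(hull@[np.cos(t+q),np.sin(t+q)]) for q in np.radians([0,60,120])) for t in th]
    print("flat normal",np.degrees(th[np.argmin(w)]),min(w)/3)
    P=near(Y,(.485,.275),.1,.02,.04); print("post",n,len(P),P.mean(0).round(4))
    # cup tray
    P=near(Y,(.480,-.2957),.105,.0085,.0155); P=P[np.abs(P[:,0]-.480)<.065]
    (a,b),wh,an=cv2.minAreaRect((P[:,:2]*1000).astype(np.float32)); print("cup",n,len(P),(a,b),wh,an)
    P=P[np.abs(P[:,0]-.478)<.03]; print(np.histogram(P[:,1],np.arange(-.4,-.19,.01)))
p=vision.grab_frame("top")[0]; a=cv2.resize(p[110:290,130:290],None,fx=3,fy=3,interpolation=2);b=cv2.resize(p[180:280,330:480],None,fx=3,fy=3,interpolation=2)
o=np.zeros((540,930+30,3),np.uint8);o[:540,:480]=a;o[:300,480:930]=b
cv2.imwrite("pics/crop1.png",o[:,:800])
```

```text
large top [0.4782 0.0894] 145 handle 108 -168.4 end 0.0912
large scene [0.481  0.0884] 107 handle 59 -168.4 end 0.0907
small top [ 0.4944 -0.0849] 65 handle 120 -153.2 end 0.0837
small scene [ 0.4983 -0.086 ] 50 handle 50 -158.4 end 0.0839
hex top (645.469970703125, 140.97329711914062) (38.20943832397461, 41.718013763427734) 83.86711883544922
flat normal 24.000000000000004 38.35176073650904
post top 24 [0.4939 0.3137 0.0281]
cup top 472 (464.4652099609375, -294.0704040527344) (168.80343627929688, 97.86558532714844) 86.7377700805664
(array([ 0,  1, 62,  8,  6,  5,  4,  1, 10, 45,  0,  0,  0,  1,  0,  0,  0,
        0, 46,  5]), array([-0.4 , -0.39, -0.38, -0.37, -0.36, -0.35, -0.34, -0.33, -0.32,
       -0.31, -0.3 , -0.29, -0.28, -0.27, -0.26, -0.25, -0.24, -0.23,
       -0.22, -0.21, -0.2 ]))
hex scene (649.0661010742188, 139.96730041503906) (42.7701416015625, 38.486900329589844) 52.79769515991211
flat normal 24.000000000000004 38.90515969848946
post scene 26 [0.497  0.3138 0.0264]
cup scene 252 (466.2012023925781, -295.7061767578125) (171.0027313232422, 102.36506652832031) 86.79215240478516
(array([ 0,  5, 21,  0,  0,  0,  0,  0,  3, 26,  0,  0,  0,  0,  0,  0,  0,
        0, 25,  1]), array([-0.4 , -0.39, -0.38, -0.37, -0.36, -0.35, -0.34, -0.33, -0.32,
       -0.31, -0.3 , -0.29, -0.28, -0.27, -0.26, -0.25, -0.24, -0.23,
       -0.22, -0.21, -0.2 ]))
```

View pics/crop1.png

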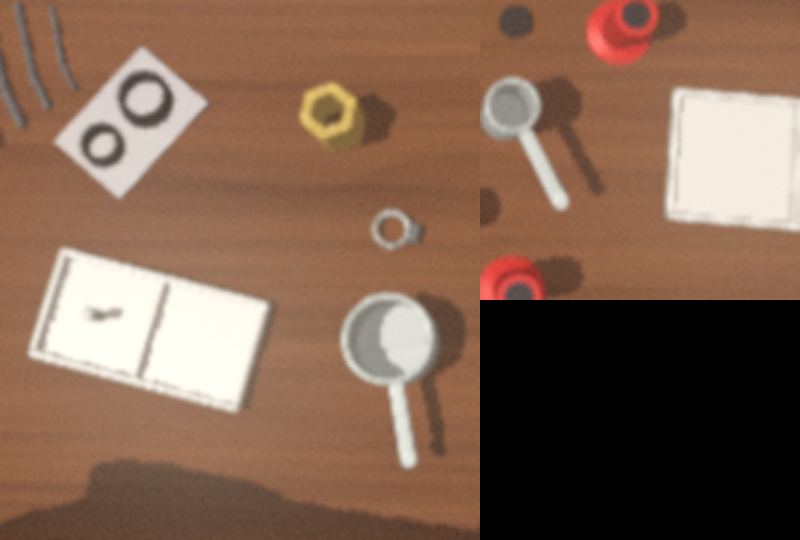

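The crop confirms the hex sleeve, large cup handle (down-left of image), post at the left end of its tray and the cup tray's divider. Measurements agree with the given sizes. I'll start with the ferrules and the sleeve.

```bash
cat >> h.py <<'E'
def Q(deg):
    a=np.radians(deg); y=np.array([np.cos(a),np.sin(a),0]); z=np.array([0,0,-1.])
    return np.roll(Ro.from_matrix(np.column_stack([np.cross(y,z),y,z])).as_quat(),1)
def ang(p,d,n): # local tray offset n with y axis at d deg
    y=np.radians(d); return np.array(p)+n[0]*np.array([np.sin(y),-np.cos(y)])+n[1]*np.array([np.cos(y),np.sin(y)])
CUP=((.4653,-.2950),86.75); POST=((.4848,.2750),76.65)
def flip(a,p,b,q,up=.16):
    """choose the half turn with the last joint farthest from its limits at pick and place"""
    best=None
    for f in (0,180):
        j=[ctrl.ik([*p,up],Q(a+f)),ctrl.ik([*q,up],Q(b+f))]
        if any(k is None for k in j): continue
        m=max(abs(k[6]) for k in j)+.3*abs(j[0][6]-get_state()["qpos"][6])
        if best is None or m<best[0]: best=(m,f)
    print("flip",best); return best[1]
def move(p,a,z,q,b,drop=.0055,up=.16,force=40):
    """grip at p (closing axis a deg, TCP height z) and set down at q (axis b)"""
    f=flip(a,p,b,q,up); a+=f; b+=f
    ctrl.movep([*p,up],Q(a)); ctrl.movel([*p,z],max_speed=.12)
    ctrl.close_gripper(force); w=get_state()["width"]
    ctrl.movel([*p,up],max_speed=.15); s=get_state(); print("grip",w,s["width"],s["gripper_force"],s["contact_force"].round(1),s["time"])
    ctrl.movep([*q,up],Q(b)); ctrl.movel([*q,z+drop+.02],max_speed=.15); ctrl.movel([*q,z+drop],max_speed=.04)
    print("down",get_state()["contact_force"].round(1),get_state()["width"]); ctrl.ungrasp(); ctrl.movel([*q,up],max_speed=.2); print("t",get_state()["time"])
E
python3 - <<'E'
from h import *
q=ang(*CUP,(0,-.049)); print(q)
move((.6563,-.1567),-45,.030,q,-3)
p=cv2.resize(vision.grab_frame("top")[0][90:300,130:490],None,fx=2,fy=2); cv2.imwrite("pics/a1.png",p)
E
```

```text
[ 0.46252205 -0.34392119]
flip (np.float64(1.1425124262760613), 0)
grip 0.02928237068374118 0.028900831277314246 39.63846802711487 [-1.1 -0.3 -2.5] 6.8333
down [-0.3  0.3 -3.2] 0.02908335564681113
t 10.75
```

View pics/a1.png

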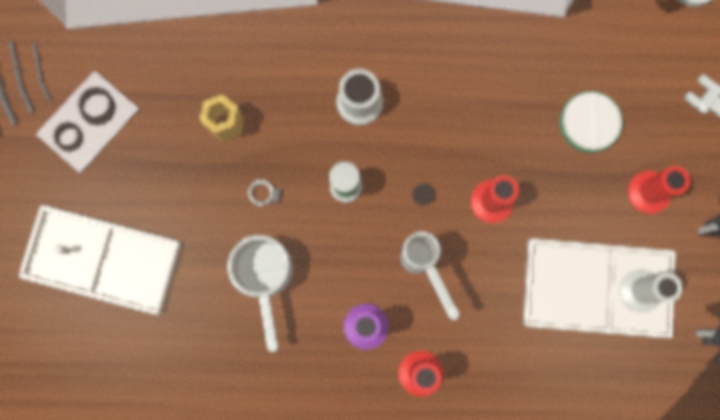

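The slim ferrule stands in the narrow bay, around (640,290) in the crop, and nothing else moved. Next come the sleeve, wide ferrule and large cup.

Run:
```python
from h import *
move((.6471,.1405),24,.012,ang(*POST,(0,.0405)),24)
move((.6778,-.0153),-13,.018,ang(*POST,(0,-.041)),-13)
move((.4796,.0889),-168.4+90,.004,ang(*CUP,(0,.037)),120+90)
p=cv2.resize(vision.grab_frame("top")[0][90:300,130:490],None,fx=2,fy=2); cv2.imwrite("pics/a2.png",p)
```

```text
flip (np.float64(0.41847699255869686), 0)
grip 0.03763427825386848 0.0374767746754374 40.379626750946045 [ 1.  -0.1 -1.7] 15.6917
down [ 0.7 -0.8 -1.2] 0.037578470724320655
t 19.6333
flip (np.float64(0.5131705963560521), 0)
grip 0.04318133568435571 0.043078273922539566 40.89166045188904 [-0.8  0.6 -3. ] 23.9417
down [ 0.9  0.2 -2. ] 0.04319733023417915
t 28.0667
flip (np.float64(1.6524763580860746), 0)
grip 0.0659227831757157 0.06612368871816962 44.76815544068813 [-0.5 -0.4 -1.4] 31.7167
down [-0.3 -0.4 -0.6] 0.06602085055764126
t 35.925
```

View pics/a2.png

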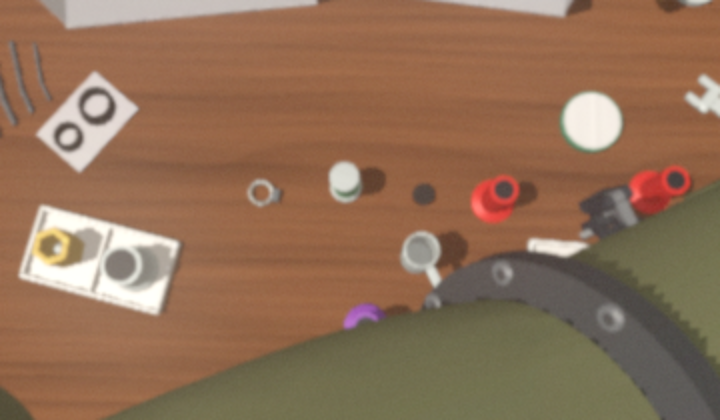

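The sleeve is over the post (around (52,246)) and the wide ferrule is in the empty bay. The arm hides the cup tray, so I'll move it aside and measure the large cup there.

```bash
cat >> h.py <<'E'
from scipy.optimize import least_squares
def cupfit(Y,c1,ro,ri,h,hz,he,base=0):
    for _ in range(4):
        P=near(Y,c1,ro+.006,base+h-.003,base+h+.005)
        c1=least_squares(lambda q:np.hypot(P[:,0]-q[0],P[:,1]-q[1])-(ro+ri)/2,c1,loss="soft_l1",f_scale=.002).x
    H=near(Y,c1,he+.003,base+hz-.004,base+hz+.007); d=H[:,:2]-c1; d=d[np.hypot(*d.T)>ro+.008]; m=np.median(d,0)
    return c1.round(4),len(P),np.median(P[:,2]).round(4),len(d),np.degrees(np.arctan2(m[1],m[0])).round(1)
E
python3 - <<'E'
from h import *
ctrl.movep([.50,.18,.25],Q(100))
X,p=cloud("top"); S,_=cloud("scene"); print(get_state()["time"],"target",ang(*CUP,(0,.037)))
for Y in (X,S):
    print(cupfit(Y,np.array(ang(*CUP,(0,.037))),.033,.0295,.042,.036,.093,.004))
    print(cupfit(Y,np.array((.4963,-.0855)),.019,.016,.08,.07,.079))
cv2.imwrite("pics/a3.png",cv2.resize(p[90:300,130:490],None,fx=2,fy=2))
E
```

```text
38.0167 target [ 0.46739763 -0.25805951]
(array([ 0.4667, -0.2558]), 153, np.float64(0.0461), 134, np.float64(120.4))
(array([ 0.4944, -0.085 ]), 62, np.float64(0.0798), 117, np.float64(-153.1))
(array([ 0.4693, -0.2563]), 79, np.float64(0.045), 97, np.float64(120.5))
(array([ 0.4983, -0.0864]), 49, np.float64(0.0788), 45, np.float64(-151.8))
```

View pics/a3.png

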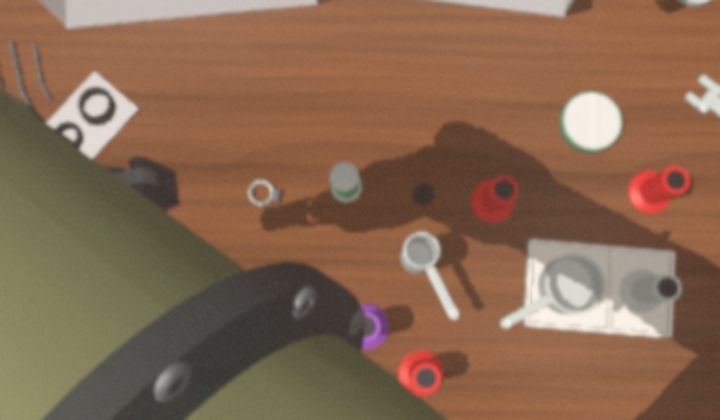

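Large cup is upright in the wide bay (around (570,283)) with its handle at 120°. Next is the small cup, going in with its handle at about -150°.

Run:
```python
from h import *
move((.4963,-.0857),-153+90,.048,(.468,-.256),-150+90,drop=.0095,up=.2)
ctrl.movep([.50,.18,.25],Q(100))
X,p=cloud("top"); S,sp=cloud("scene"); print(get_state()["time"])
for Y in (X,S):
    print(cupfit(Y,np.array((.468,-.256)),.033,.0295,.042,.036,.093,.004))
    print(cupfit(Y,np.array((.468,-.256)),.019,.016,.08,.07,.079,.008))
    P=near(Y,(.4625,-.344),.032,.071,.09); print("slim",mincirc(P),np.median(P[:,2])) if len(P) else 0
    for n,q,z in(("hex",ang(*POST,(0,.04)),.049),("wide",ang(*POST,(0,-.04)),.054)):
        P=near(Y,q,.032,z-.006,z+.008); print(n,q,mincirc(P),np.median(P[:,2])) if len(P)>5 else 0
cv2.imwrite("pics/a4.png",np.vstack([cv2.resize(p[170:290,370:500],(390,360)),cv2.resize(sp[140:300,180:310],(390,480))[:240]]))
cv2.imwrite("pics/a5.png",cv2.resize(sp[130:310,190:510],None,fx=2,fy=2))
```

```text
flip (np.float64(1.782936184755122), 0)
grip 0.035626398928564715 0.036125171305605455 39.994121465761054 [-0.2 -0.4 -0.6] 42.8167
down [ 0.6 -0.5 -1.2] 0.03574343795185196
t 46.5667
48.2833
(array([ 0.4668, -0.2557]), 168, np.float64(0.0459), 138, np.float64(120.4))
(array([ 0.4676, -0.2554]), 80, np.float64(0.0875), 171, np.float64(-137.4))
slim (array([ 0.46227527, -0.3427338 ]), 15.531769752502441) 0.07922205945217078
(array([ 0.4581, -0.2661]), 67, np.float64(0.0458), 170, np.float64(71.9))
(array([ 0.4693, -0.2562]), 41, np.float64(0.0863), 55, np.float64(-136.0))
slim (array([ 0.46454263, -0.34319009]), 16.873302459716797) 0.07781656286242283
hex [0.49403596 0.31391911] (array([0.49661841, 0.31411734]), 21.948944091796875) 0.04744516474761802
wide [0.47556404 0.23608089] (array([0.4772825 , 0.23452759]), 23.502592086791992) 0.0531556594124407
```

View pics/a5.png

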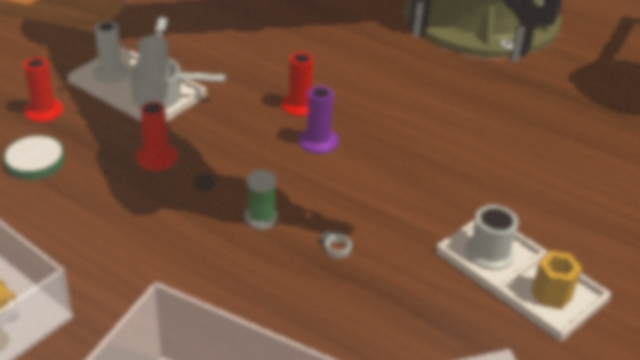

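All parts stand in their places: the small cup rim is at 0.0875 m (0.088 expected), the handles are about 102° apart, and the glass is upright at (262,200). Handing in.

```bash
python3 -c "
from station import ticket; print(ticket.close_job())"
```

```text
the job is handed in; nothing more can be done
None
```

Both kits are made up as asked and the job is handed in (no verdict came back): all five parts measured in place, the cup handles are about 102° apart, the glass tube still stands, and it took about 48 s of robot time.

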